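# Lock the tin rack's extension out and shelve a full and a nearly empty tin

## Robot

A 7-joint arm with a two-finger parallel gripper is mounted at the origin on the work surface. World frame = base frame: x ahead of the robot, y to its left, z up, the work surface at z = 0. Lengths are in m, angles in rad, forces in N, time in s.
With the tool pointing down it reaches from about 0.4 to 0.9 m from the base axis. Payload 5.5 kg.
Tool frame: the origin (TCP) lies midway between the tips of the shut fingers; the grasp point (between the pads) lies 19 mm behind it; z points along the fingers, y is the line along which they close (so a half turn about z gives the same grasp; the last joint's range is limited). The gripper opens to 85 mm and grips with 20 to 120 N. Pads are 22 mm wide; open, the fingers measure 114 mm over their backs; the gripper's body (76 mm by 85 mm) begins 54 mm behind the grasp point. The pads swing forward as they close: fully open they stand 13 mm farther back than shut.
Start: joints at [-0.942, 0.501, -0.427, 1.55, 0.221, 1.138, -0.21], TCP at [0.232, 0.607, 0.191] pointing down, gripper open.
Joint ranges: [-2.88, 2.88], [-0.31, 2.03], [-1.54, 1.56], [0.2, 2.42], [-1.41, 4.55], [0.19, 2.02], [-2.57, 2.57]. Speed limits (rad/s): [2.57, 2.57, 3.14, 3.14, 3.14, 3.14, 3.14].

## Interface

Orientations are given as a rotation vector (axis times angle).
In Python, from rig import manip gives the robot as it stands. The module is installed in compiled form; this text tells all that it offers.
- The arm moves only by the tool arm_command, never from a script. Its argument "rows" is a list of rows, each an object of numbers: "x", "y", "z": the shift along the tool's x, y, z in m; "spin": the turn about the tool's z in degrees. In form: [{"x": .., "y": .., "z": .., "spin": ..}, ...]. A call has 1 to 10 rows; each row is the pose to reach, as a shift and turn from the pose commanded when the call began, along the tool's axes at that moment; what a row does not reach only later rows make up. A row lasts 1/12 s, in which the tool goes at most 41.7 mm and 7.16 degrees, less where a joint would pass 70% of its speed; a pose out of reach is approached as far as the arm can. A call with a gripper value outside its range is refused whole. "gripper" is the opening in per cent of the stroke, from 0 (shut) to 100 (fully open), set as the call begins (left out, the last holds). The fingers move at their own pace and stop on an object; "squeeze" is the grip in N (left out, the last holds). Time passes only in rows, so rows that repeat a pose let the fingers close. It gives the time, the measured TCP pose, the force, the opening and the grip force at its end, in the units of the state.
- manip.sense(): the state, without advancing time (a new reading comes with each control period).
- manip.snapshot(name): name is "side" or "top" or "wrist"; returns (picture, depth): 480x640x3 uint8, red, green, blue; 480x640 float32, m along the optical axis (not along the pixel's ray), 0 where there is no reading.
- manip.calibration(name): a dict with "fx", "fy", "cx", "cy" (pixels), "origin" and "rotation" of the camera in the world; the wrist camera has in their place "tool_from_camera" (4x4, takes a point from camera to tool coordinates, whose origin is the TCP and whose axes are the flange's). Camera axes: x right, y up, looking along -z (the intrinsics and any distortion apply to the point x, -y, -z); pixel columns grow to the right and rows downward; lengths in m; the calibration is good to about 2 mm. A picture is of the moment at which its call begins: read the wrist's pose just before it. calibration takes no time and is no camera call.
- manip.job_done(): hands the job in; it is judged then, once.
The state is a dict: "t": time; "joint_pos": joint angles; "qd": joint speeds; "effort": joint torques, N m; "tcp_pos": TCP position; "ee_rot": TCP orientation; "wrist_force": force on the tool from outside, world axes, zero at the start; "wrist_torque": the same for the moment, N m; "opening": opening from 0.0 (shut) to 1.0 (fully open); "grip_force": force on a finger pad.
Only numpy, scipy, OpenCV 4.12 (cv2) and the standard library are available. Lean on these libraries where they do the work, as an engineer would, in place of code of your own. Each camera call takes 0.05 s, during which the arm holds its last target. There are 200 camera calls.

## Task

Slide the wire rack's extension out towards you until its spring button clicks out and locks it. Two tall sealed tins that look alike stand on the counter, one full and one nearly used up: lift to feel which is which, then stand the full one upright on the rack's fixed shelf, in the free space in front of the stock, and the nearly empty one upright on the pulled-out extension, which only carries light things. Set the tins down gently, leave the extension locked, and do not disturb the other things.

Things in the scene. Friction and masses are not known exactly. Their poses are not given: they have to be found in the camera images.
- rack: stainless extending wire rack, fixed. Origin on the counter midway below the front ends (mouths) of its two 20 mm outer tubes; +x away from the robot along the tubes (the extension comes out along -x), y left, z up. Tubes at y = -105 and 105 mm, centres 75 mm up, from x = -5 to 235 mm; between them the fixed shelf, x = 4 to 232 mm, top 78 mm up; a rear hoop at x = 234 rises to 130 mm
- extension (a joint): how far the rack's extension is pulled out along the rack's -x, in m: starts between 0 and 0.035, locks at 0.115 (stop at 0.116). About 3 to 5 N moves it slowly; it stays where it is left
- lock_button (a joint): how far the spring button, a 9 mm steel pin, has come out of the top of the left outer tube, in m: 0 while held down inside the tube, about 0.009 once it has clicked out through the hole 22 mm behind the tube mouth, standing 5 mm proud. Out, it locks the extension both ways; pressed down it would free it
- pull_rail (a point): middle of the top rail of the extension's upright end hoop (moves with it): 8 mm rail along the rack's y, 170 mm wide, centre 115 mm above the counter; a second rod 18 mm lower, the 16 mm end tube below. Behind it (rack +x) an open slot at least 50 mm long, up to the fixed shelf's edge, reaches down to the extension's deck 70 mm above the counter: fingers lowered there can push the hoop out
- shelf_spot (a point): point on the fixed shelf's top (78 mm above the counter), 60 mm behind the tube mouths on the middle line: middle of its free space, which is 110 mm long (the stock stands behind it) and 200 mm wide
- ext_spot (a point): point on the extension's deck (top 70 mm above the counter), on the middle line 85 mm behind the pull rail; moves with the extension. Locked out, it is the middle of the open deck, about 165 mm long from the fixed shelf's edge to the hoop and 190 mm wide; before that it lies partly or wholly under the fixed shelf
- tin_a: one of the two tall sealed tins, steel with a plain pale label and white lid with a grey top, diameter 66, height 118 mm, on the counter; origin at the centre of its underside, z up its axis. Either the full one (0.38 to 0.50 kg) or the nearly used-up one (0.09 to 0.13 kg), and either left or right of the rack at the start
- tin_b: the other tall tin, looking just the same (66 x 118 mm, origin at the centre of its underside); if tin_a is full this one is nearly used up, and the reverse
- stock_a: bystander: stock tin, diameter 87, height 105 mm, on the rear of the fixed shelf; origin at the centre of its underside
- stock_b: bystander: second stock tin, 87 x 105 mm, beside the first; origin at the centre of its underside
- short_tin: bystander: short tin, diameter 66, height 60 mm, on the counter to the right; origin at the centre of its underside
- jug: bystander: steel mug-shaped measure, diameter 84, height 95 mm, on the counter at the right rear; origin at the centre of its underside
- jar: bystander: glass jar with steel lid, diameter 68, height 100 mm, on the counter at the left; origin at the centre of its underside
- squeeze_bottle: bystander: white plastic bottle, diameter 60, height 170 mm, on the counter at the far left; origin at the centre of its underside
- spoon: bystander: steel spoon 190 mm long lying on the counter in front of the rack (lower than 25 mm); origin in its middle

How it is judged:
On the way:
1. the extension is pulled out and its button has clicked out (value of joint extension above 0.112 m and value of joint lock_button above 0.006 m), for 0.2 s.
At the end, for the whole second after the job is handed in: Extension out past 112 mm with its button out over 6 mm; both tins upright (0.08 rad) and at rest within 75 mm of the rack's middle line: the full one on the fixed shelf, axis 20 to 110 mm behind the tube mouths, the nearly empty one on the extension, axis 20 to 150 mm in front of them (all of step 1 and x of tin_a in the frame of rack between 0.02 and 0.11 m and y of tin_a in the frame of rack between -0.075 and 0.075 m and z of tin_a in the frame of rack between 0.073 and 0.084 m and angle between each of tin_a, tin_b's own z axis and vertical below 0.08 rad and linear speed of each of tin_a, tin_b below 0.02 m/s and x of tin_b in the frame of rack between -0.15 and -0.02 m and y of tin_b in the frame of rack between -0.075 and 0.075 m and z of tin_b in the frame of rack between 0.065 and 0.076 m); the robot touches nothing.
It fails at once if a tall tin is slammed onto the rack (more than 60 N) (contact force between any of tin_a, tin_b and rack above 60 N).
It fails at once if a tall tin is let fall (faster than 0.6 m/s with no finger on it, a drop of about 2 cm) ((linear speed of tin_a above 0.6 m/s and contact force between tin_a and the fingers below 0.3 N) or (linear speed of tin_b above 0.6 m/s and contact force between tin_b and the fingers below 0.3 N)).
It fails at once if a stock tin is shifted by more than 30 mm or tipped over (distance of any of stock_a, stock_b from where it was at the start of the episode above 0.03 m or angle between any of stock_a, stock_b's own z axis and vertical above 0.5 rad).
It fails at once if another bystander is shifted by more than 40 mm or knocked over (distance of any of short_tin, jug, jar, squeeze_bottle, spoon from where it was at the start of the episode above 0.04 m or angle between any of jar, squeeze_bottle, short_tin, jug's own z axis and vertical above 0.5 rad).
It also fails if it takes over 72 s, if anything falls off the work surface, if the arm or the gripper's body presses on something with over 40 N, if the wrist force passes 120 N, or if a joint passes its speed limit or range.

## Working session

There is one attempt and no reset: what is moved stays moved. The work goes in short steps, Python scripts to look and compute and a tool call to move; the robot and the scene stay as the last step left them, time stands still between calls to the robot, and variables do not carry over. Pictures are saved under pics/ and viewed, at most 10 in all, crops included, and the job is handed in when it is done.

Besides the shell and the picture viewer there is one more tool, called after ">>>" as name(argument=value, ...) on one line, values as JSON. arm_command: Moves the arm, as the interface text tells. Its arguments: {"type":"object","properties":{"rows":{"type":"array"},"gripper":{"type":"number"},"squeeze":{"type":"number"}},"required":["rows"]}

```bash
mkdir -p pics; cat > h.py <<'E'
import numpy as np, cv2
from rig import manip
from scipy.spatial.transform import Rotation as R
def snap(n):
    s=manip.sense(); im,d=manip.snapshot(n); c=manip.calibration(n)
    if n=='wrist':
        T=np.array(c['tool_from_camera']); Rt=R.from_rotvec(s['ee_rot']).as_matrix()
        c['rotation']=Rt@T[:3,:3]; c['origin']=Rt@T[:3,3]+np.array(s['tcp_pos'])
    c['rotation']=np.array(c['rotation']); c['origin']=np.array(c['origin'])
    return im,d,c
def cloud(d,c):
    v,u=np.mgrid[:480,:640]
    P=np.stack([(u-c['cx'])/c['fx']*d,-(v-c['cy'])/c['fy']*d,-d],-1)
    return P@c['rotation'].T+c['origin']
def save(n,im): cv2.imwrite('pics/'+n+'.png',im[...,::-1])
E
python3 - <<'E'
from h import *
s=manip.sense();print(s['tcp_pos'],s['ee_rot'],s['wrist_force'])
for n in('top','side'):
    im,d,c=snap(n);save(n+'0',im);np.savez(n+'0.npz',im=im,d=d,**{k:np.array(c[k]) for k in c})
    print(n,{k:np.round(c[k],3).tolist() for k in c}, (d>0).mean())
E
```

```text
[0.23227924 0.60626543 0.19036076] [-5.71234760e-01 -3.08883290e+00  2.99076703e-03] [-0.63005163 -0.5076498  -0.34383335]
top {'fx': 562.577, 'fy': 562.577, 'cx': 329.397, 'cy': 234.165, 'origin': [0.516, 0.035, 1.546], 'rotation': [0.04, -0.056, -1.571]} 0.995908203125
side {'fx': 500.252, 'fy': 500.252, 'cx': 316.01, 'cy': 233.628, 'origin': [0.044, -1.067, 0.795], 'rotation': [1.03, -0.227, -0.441]} 0.9959602864583333
```

```bash
sed -i "s/    c\['rotation'\]=np.array(c\['rotation'\]);/    c['rotation']=np.array(c['rotation']) if np.size(c['rotation'])==9 else R.from_rotvec(c['rotation']).as_matrix();/" h.py
python3 - <<'E'
from h import *
print(manip.calibration('top').keys())
for n in('top','side'):
    z=np.load(n+'0.npz');c={k:z[k] for k in z.files}
    c['rotation']=R.from_rotvec(c['rotation']).as_matrix()
    P=cloud(z['d'],c)
    zz=P[...,2]; 
    print(n,np.percentile(zz[200:400,200:500],[1,5,50,95,99]).round(3))
    m=(np.abs(zz)<0.4)&(np.hypot(P[...,0],P[...,1])<1.1)
    q=np.uint8(((zz>0.03)&m)*255)
    k,l,st,ce=cv2.connectedComponentsWithStats(q)
    for i in range(1,k):
        if st[i,4]>150:
            p=P[l==i];print(ce[i].round(),st[i,4],'med',np.median(p,0).round(3),'top',np.percentile(p[:,2],95).round(3),'x',np.percentile(p[:,0],[2,98]).round(3),'y',np.percentile(p[:,1],[2,98]).round(3))
E
```

```text
dict_keys(['fx', 'fy', 'cx', 'cy', 'origin', 'rotation'])
top [-0.008 -0.005  0.001  0.081  0.12 ]
[108. 155.] 1250 med [0.804 0.586 0.063] top 0.07 x [0.747 0.923] y [0.523 0.712]
[576. 177.] 11773 med [ 0.743 -0.59   0.168] top 0.174 x [0.626 0.869] y [-0.741 -0.477]
[184. 164.] 1921 med [0.78  0.39  0.128] top 0.136 x [0.733 0.837] y [0.344 0.449]
[343. 204.] 7027 med [ 0.701 -0.013  0.083] top 0.185 x [0.51  0.825] y [-0.135  0.107]
[462. 204.] 557 med [ 0.686 -0.332  0.074] top 0.096 x [0.642 0.728] y [-0.375 -0.279]
[ 96. 230.] 4006 med [0.615 0.618 0.094] top 0.147 x [0.531 0.705] y [0.554 0.701]
[210. 217.] 603 med [0.651 0.328 0.097] top 0.104 x [0.622 0.68 ] y [0.302 0.361]
[497. 236.] 538 med [ 0.602 -0.425  0.059] top 0.065 x [0.573 0.631] y [-0.457 -0.397]
[142. 273.] 635 med [0.505 0.492 0.114] top 0.171 x [0.477 0.533] y [0.475 0.519]
[229. 287.] 631 med [0.47  0.274 0.117] top 0.122 x [0.44  0.499] y [0.247 0.308]
[462. 288.] 694 med [ 0.465 -0.316  0.117] top 0.123 x [0.436 0.494] y [-0.353 -0.293]
[597. 330.] 7414 med [ 0.361 -0.652  0.128] top 0.134 x [0.255 0.466]
[... 481 characters left out ...]
6 0.662]
[313. 172.] 1482 med [0.774 0.376 0.074] top 0.131 x [0.737 0.916] y [0.34  0.708]
[293. 195.] 467 med [0.648 0.313 0.072] top 0.1 x [0.624 0.684] y [0.298 0.355]
[357. 231.] 5335 med [ 0.707 -0.064  0.083] top 0.183 x [0.507 0.805] y [-0.143  0.1  ]
[555. 373.] 25234 med [ 0.663 -0.684  0.165] top 0.171 x [0.625 0.845] y [-0.838 -0.505]
[424. 299.] 1494 med [ 0.683 -0.339  0.068] top 0.093 x [0.644 0.732] y [-0.378 -0.284]
[341. 322.] 1343 med [ 0.457 -0.345  0.095] top 0.119 x [0.435 0.493] y [-0.358 -0.301]
[420. 341.] 787 med [ 0.598 -0.439  0.058] top 0.061 x [0.573 0.632] y [-0.461 -0.402]
[390. 443.] 11377 med [ 0.367 -0.659  0.129] top 0.131 x [0.261 0.465] y [-0.757 -0.572]
```

View pics/top0.png

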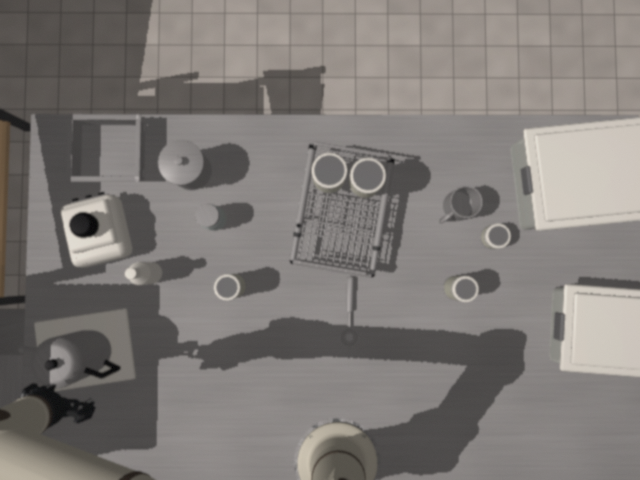

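View pics/side0.png

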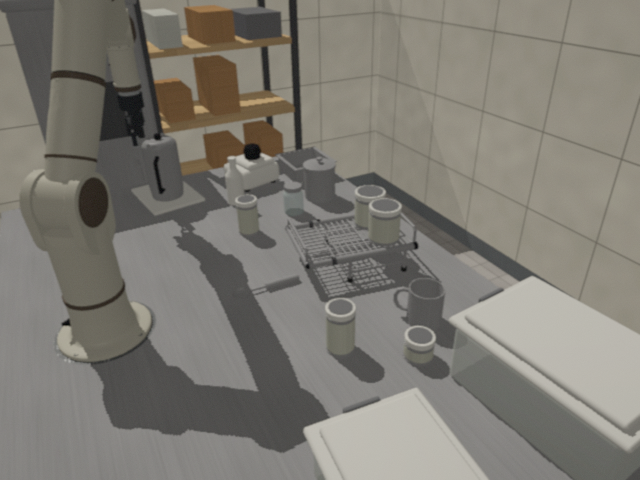

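```bash
python3 - <<'E'
from h import *
z=np.load('top0.npz');c={k:z[k] for k in z.files}
c['rotation']=R.from_rotvec(c['rotation']).as_matrix()
P=cloud(z['d'],c);im=z['im']
q=P[135:285,285:400].reshape(-1,3)
# tin tops
for (u,v) in((228,287),(465,289),(329,171),(367,175)):
    w=P[v-20:v+20,u-20:u+20].reshape(-1,3);t=w[w[:,2]>np.percentile(w[:,2],95)-.02]
    (cx,cy),r=cv2.minEnclosingCircle(t[:,:2].astype(np.float32));print('tin',cx,cy,r,np.median(t[:,2]))
t=q[(q[:,2]>.06)&(q[:,2]<.1)]
print(cv2.minAreaRect(t[:,:2].astype(np.float32)), len(t))
# left/right edges per x-bin
for x in np.arange(.5,.84,.02):
    b=t[(abs(t[:,0]-x)<.01)]
    f=q[(abs(q[:,0]-x)<.01)&(q[:,2]>.1)]
    if len(b): print(round(x,2),len(b),np.percentile(b[:,1],[1,5,95,99]).round(3), 'hi',len(f), f[:,1].min().round(3) if len(f) else '', f[:,1].max().round(3) if len(f) else '',f[:,2].max().round(3) if len(f) else '')
a=cv2.resize(im[135:290,270:410],None,fx=5,fy=3.8,interpolation=cv2.INTER_CUBIC);a=cv2.resize(im[135:290,270:420],None,fx=3.8,fy=3.8,interpolation=cv2.INTER_CUBIC)
save('rack0',a)
E
```

```text
tin 0.491840660572052 0.17293187975883484 0.1404665857553482 0.11748971558550259
tin 0.48350054025650024 -0.15993990004062653 0.19729778170585632 0.11805505680606188
tin 0.657622754573822 0.027789607644081116 0.14217665791511536 0.1822485708661432
tin 0.648589551448822 -0.029775885865092278 0.14775671064853668 0.18239618488708798
((0.6674706935882568, -0.013223454356193542), (0.2311093807220459, 0.3187403082847595), 80.4212417602539) 4326
0.5 103 [-0.099 -0.097 -0.006  0.005] hi 64 -0.082 -0.015 0.124
0.52 211 [-0.101 -0.097  0.093  0.108] hi 193 -0.045 0.089 1.546
0.54 312 [-0.105 -0.1    0.117  0.122] hi 40 0.059 0.105 0.124
0.56 256 [-0.11  -0.105  0.115  0.12 ] hi 0   
0.58 254 [-0.113 -0.11   0.111  0.114] hi 0   
0.6 376 [-0.116 -0.111  0.107  0.112] hi 0   
0.62 411 [-0.121 -0.114  0.104  0.109] hi 0   
0.64 380 [-0.123 -0.116  0.101  0.106] hi 0   
0.66 370 [-0.127 -0.121  0.098  0.104] hi 0   
0.68 365 [-0.129 -0.124  0.095  0.099] hi 0   
0.7 354 [-0.133 -0.129  0.091  0.096] hi 138 -0.099 -0.047 0.188
0.72 239 [-0.137 -0.134  0.091  0.093] hi 538 -0.113 0.055 0.19
0.74 138 [-0.141 -0.14   0.088  0.091] hi 575 -0.116 0.063 0.193
0.76 116 [-0.146 -0.143  0.086  0.086] hi 534 -0.114 0.063 0.193
0.78 121 [-0.148 -0.146  0.081  0.083] hi 361 -0.104 0.06 0.19
0.8 149 [-0.151 -0.148  0.078  0.081] hi 122 -0.139 0.046 0.189
0.82 136 [-0.067 -0.06   0.075  0.077] hi 145 -0.113 0.043 0.137
```

View pics/rack0.png

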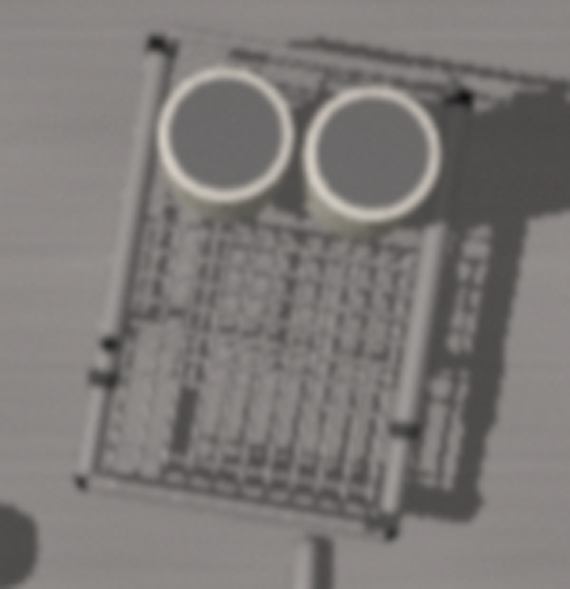

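```bash
cat >> h.py <<'E'
def ray(c,u,v,z):
    u,v=np.array(u,float),v
    d=c['rotation']@np.array([(u-c['cx'])/c['fx'],-(v-c['cy'])/c['fy'],-1])
    return c['origin']+d*(z-c['origin'][2])/d[2]
E
python3 - <<'E'
from h import *
z=np.load('top0.npz');c={k:z[k] for k in z.files}
c['rotation']=R.from_rotvec(c['rotation']).as_matrix()
P=cloud(z['d'],c)
w=lambda u,v,h:ray(c,270+(u+.5)/3.8-.5,135+(v+.5)/3.8-.5,h)[:2]
L=w(100,378,.085);Rr=w(405,428,.085);Lb=w(156,45,.085);Rb=w(462,97,.085);H=w(110,343,.085);e1=w(83,482,.085);e2=w(392,533,.085)
for n,p in zip('L R Lb Rb H e1 e2'.split(),(L,Rr,Lb,Rb,H,e1,e2)):print(n,p.round(4))
for a,b in((Lb,L),(Rb,Rr)): print('yaw',np.degrees(np.arctan2(*(a-b)[::-1])),np.linalg.norm(a-b))
print('w',np.linalg.norm(L-Rr),'yaw2',np.degrees(np.arctan2(*(L-Rr)[::-1]))-90)
# tubes from depth: rail points
yaw=np.radians(-10);
q=P[135:290,285:400].reshape(-1,3)
m=lambda a:a
for yaw in np.radians([-9,-9.5,-10,-10.5]):
    X=np.array([np.cos(yaw),np.sin(yaw)]);Y=np.array([-X[1],X[0]])
    t=q[(q[:,2]>.06)&(q[:,2]<.1)];s=t[:,:2]@Y
    print(np.degrees(yaw),np.percentile(s,[.5,2,98,99.5]).round(4))
    h=q[(q[:,2]>.1)&(q[:,2]<.135)&(q[:,0]<.6)];print(' rail',len(h),np.median(h[:,:2]@X),(h[:,:2]@X).std(),np.percentile(h[:,:2]@Y,[1,99]),np.median(h[:,2]))
lab=z['im'].astype(int)
for (u,v) in((228,287),(465,289)):
    for h in(.118,):
        print(ray(c,u,v,h).round(4))
    g=cv2.cvtColor(z['im'],cv2.COLOR_RGB2GRAY)[v-25:v+25,u-25:u+25]
    mk=np.uint8((P[v-25:v+25,u-25:u+25,2]>.105))
    n,l,st,ce=cv2.connectedComponentsWithStats(mk);i=1+st[1:,4].argmax()
    (a,b),r=cv2.minEnclosingCircle(np.argwhere(l==i)[:,::-1].astype(np.float32));print('tin',ray(c,a+u-25,b+v-25,.118).round(4),r/(562/1.43))
E
```

```text
L [0.6056 0.1062]
R [ 0.5712 -0.1025]
Lb [0.8361 0.0681]
Rb [ 0.8    -0.1433]
H [0.6296 0.0994]
e1 [0.5345 0.1176]
e2 [ 0.4995 -0.0932]
yaw -9.378177744728088 0.2336604497180416
yaw -10.11754019781006 0.2324294878629721
w 0.211489677694112 yaw2 -9.35017194781419
-9.0 [-0.0233 -0.021   0.2037  0.2054]
 rail 235 0.5100924719838983 0.002423028772684205 [0.00035311 0.18487611] 0.11772326818582135
-9.5 [-0.017  -0.0149  0.2094  0.2111]
 rail 235 0.5090538904249954 0.002318638433655956 [0.00477393 0.18935852] 0.11772326818582135
-10.0 [-0.011  -0.0091  0.2152  0.2173]
 rail 235 0.5083901616984663 0.0023095051762502847 [0.00919439 0.19382652] 0.11772326818582135
-10.5 [-0.0052 -0.0035  0.2213  0.2235]
 rail 235 0.5074666095121801 0.002396720932527628 [0.01361415 0.19827976] 0.11772326818582135
[0.4699 0.2756 0.118 ]
tin [0.4693 0.2783 0.118 ] 0.03373413628954904
[ 0.464 -0.324  0.118]
tin [ 0.4638 -0.323   0.118 ] 0.0339877775979636
```

>>> arm_command(rows=[{"x":0,"y":0,"z":-0.04,"spin":0},{"x":0,"y":0,"z":-0.08,"spin":0},{"x":-0.5,"y":-0.45,"z":-0.1,"spin":-11.4},{"x":-0.5,"y":-0.45,"z":-0.1,"spin":-11.4},{"x":-0.5,"y":-0.45,"z":-0.1,"spin":-11.4},{"x":-0.5,"y":-0.45,"z":-0.1,"spin":-11.4},{"x":-0.5,"y":-0.45,"z":-0.1,"spin":-11.4},{"x":-0.5,"y":-0.45,"z":-0.1,"spin":-11.4},{"x":-0.5,"y":-0.45,"z":-0.1,"spin":-11.4},{"x":-0.5,"y":-0.45,"z":-0.1,"spin":-11.4}], gripper=0)

```text
t: 0.93
tcp_pos: [0.3843, 0.3081, 0.2812]
ee_rot: [-0.262, -3.13, 0.0]
wrist_force: [0.7, 0.7, -0.4]
opening: 0.003
grip_force: 0.0
```

>>> arm_command(rows=[{"x":-0.2,"y":-0.25,"z":0,"spin":0},{"x":-0.2,"y":-0.25,"z":0,"spin":0},{"x":-0.2,"y":-0.25,"z":0,"spin":0},{"x":-0.2,"y":-0.25,"z":0,"spin":0},{"x":-0.2,"y":-0.25,"z":0,"spin":0},{"x":-0.2,"y":-0.25,"z":0,"spin":0},{"x":-0.2,"y":-0.25,"z":0,"spin":0},{"x":-0.2,"y":-0.25,"z":0,"spin":0},{"x":-0.2,"y":-0.25,"z":0,"spin":0},{"x":-0.2,"y":-0.25,"z":0,"spin":0}])

```text
t: 1.77
tcp_pos: [0.5398, 0.0283, 0.2805]
ee_rot: [-0.269, -3.129, 0.001]
wrist_force: [-0.9, 0.9, -0.2]
opening: 0.003
grip_force: 0.0
```

```bash
python3 - <<'E'
from h import *
s=manip.sense();print(s['tcp_pos'],s['ee_rot'],s['wrist_force'])
im,d,c=snap('wrist');save('w0',im);np.savez('w0.npz',im=im,d=d,**c)
P=cloud(d,c)
yaw=np.radians(-9.6);X=np.array([np.cos(yaw),np.sin(yaw)]);Y=np.array([-X[1],X[0]])
a=P[...,:2]@X-.580;b=P[...,:2]@Y-.099;z=P[...,2];ok=d>0
for x in np.arange(-.12,.06,.01):
    k=ok&(abs(a-x)<.005)&(abs(b)<.15)&(z>.05)&(z<.14)
    if k.sum()>20: print(round(x,3),k.sum(),'b',np.percentile(b[k],[1,99]).round(3),'z',np.percentile(z[k],[5,50,98]).round(3))
k=ok&(z>.108)&(z<.125)&(abs(b)<.1)&(a<0)
print('rail',k.sum(),a[k].mean(),a[k].std(),np.percentile(b[k],[1,99]))
p=np.polyfit(b[k],a[k],1);print('slope deg',np.degrees(p[0]))
print(c['origin'])
E
```

```text
[0.53983021 0.02828163 0.28050691] [-2.68759040e-01 -3.12861201e+00  6.63629959e-04] [-0.89271469  0.90453354 -0.16241223]
-0.08 631 b [-0.104  0.108] z [0.076 0.078 0.081]
-0.07 4226 b [-0.105  0.11 ] z [0.08 0.11 0.12]
-0.06 488 b [-0.109  0.114] z [0.069 0.082 0.117]
-0.05 1116 b [-0.108  0.113] z [0.066 0.07  0.084]
-0.04 1366 b [-0.108  0.113] z [0.066 0.069 0.083]
-0.03 836 b [-0.109  0.113] z [0.068 0.071 0.084]
-0.02 818 b [-0.109  0.113] z [0.068 0.071 0.084]
-0.01 810 b [-0.109  0.114] z [0.068 0.07  0.084]
-0.0 969 b [-0.112  0.116] z [0.068 0.077 0.086]
0.01 1499 b [-0.109  0.114] z [0.069 0.078 0.086]
0.02 1274 b [-0.11   0.114] z [0.069 0.077 0.086]
0.03 1294 b [-0.11   0.114] z [0.067 0.077 0.086]
0.04 1865 b [-0.109  0.113] z [0.067 0.077 0.085]
0.05 697 b [-0.111  0.115] z [0.069 0.079 0.086]
rail 2232 -0.06903049782024251 0.0023536633929516944 [-0.08919477  0.09449694]
slope deg 0.23414799519896984
[0.46936511 0.04101427 0.46304188]
```

View pics/w0.png

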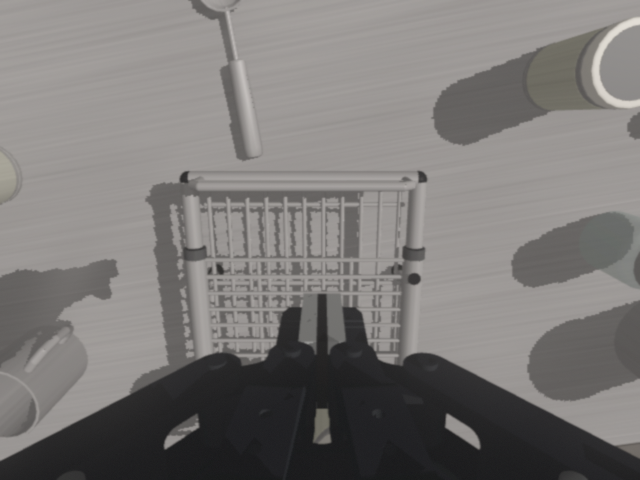

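>>> arm_command(rows=[{"x":-0.01,"y":-0.018,"z":0.03,"spin":0},{"x":-0.01,"y":-0.018,"z":0.07,"spin":0},{"x":-0.01,"y":-0.018,"z":0.11,"spin":0},{"x":-0.01,"y":-0.018,"z":0.15,"spin":0},{"x":-0.01,"y":-0.018,"z":0.175,"spin":0},{"x":-0.01,"y":-0.018,"z":0.19,"spin":0},{"x":-0.01,"y":-0.018,"z":0.195,"spin":0},{"x":-0.01,"y":-0.018,"z":0.195,"spin":0},{"x":0,"y":-0.018,"z":0.195,"spin":0},{"x":0,"y":-0.018,"z":0.195,"spin":0}])

```text
t: 2.65
tcp_pos: [0.5358, 0.0139, 0.0875]
ee_rot: [0.26, 3.13, 0.001]
wrist_force: [-0.7, 0.4, 0.3]
opening: -0.001
grip_force: 0.0
```

>>> arm_command(rows=[{"x":0.008,"y":0,"z":0,"spin":0},{"x":0.016,"y":0,"z":0,"spin":0},{"x":0.024,"y":0,"z":0,"spin":0},{"x":0.032,"y":0,"z":0,"spin":0},{"x":0.04,"y":0,"z":0,"spin":0},{"x":0.048,"y":0,"z":0,"spin":0},{"x":0.056,"y":0,"z":0,"spin":0},{"x":0.064,"y":0,"z":0,"spin":0},{"x":0.072,"y":0,"z":0,"spin":0},{"x":0.08,"y":0,"z":0,"spin":0}])

```text
t: 3.48
tcp_pos: [0.457, 0.0262, 0.0863]
ee_rot: [-0.262, -3.131, -0.0]
wrist_force: [-0.3, -0.1, 0.6]
opening: 0.0
grip_force: 0.0
```

>>> arm_command(rows=[{"x":0.003,"y":0,"z":0,"spin":0},{"x":0.006,"y":0,"z":0,"spin":0},{"x":0.009,"y":0,"z":0,"spin":0},{"x":0.009,"y":0,"z":0,"spin":0}])

```text
t: 3.82
tcp_pos: [0.4486, 0.0276, 0.0863]
ee_rot: [-0.262, -3.13, 0.0]
wrist_force: [-0.5, -0.3, 0.2]
opening: 0.001
grip_force: 0.0
```

```bash
cat >> h.py <<'E'
yaw=np.radians(-9.5);X=np.array([np.cos(yaw),np.sin(yaw)]);Y=np.array([-X[1],X[0]]);O=.5797*X+.1010*Y
def rk(P): return np.stack([(P[...,:2]-O)@X,(P[...,:2]-O)@Y,P[...,2]],-1)
E
python3 - <<'E'
from h import *
for n in('wrist','side'):
    im,d,c=snap(n);save(n+'1',im);Q=rk(cloud(d,c));a,b,z=Q[...,0],Q[...,1],Q[...,2]
    k=(d>0)&(z>.108)&(z<.125)&(abs(b)<.09)&(abs(b)>.06)&(a<-.03)
    print(n,k.sum(),np.median(a[k]) if k.sum() else '',a[k].std())
print(rk(np.array(manip.sense()['tcp_pos'])),O)
E
```

```text
wrist 13 -0.07227669932148226 0.0005579261782602459
side 38 -0.06884861883356033 0.13709074148536093
[-0.14115252  0.00032501  0.08635529] [0.58841957 0.00393675]
```

View pics/wrist1.png

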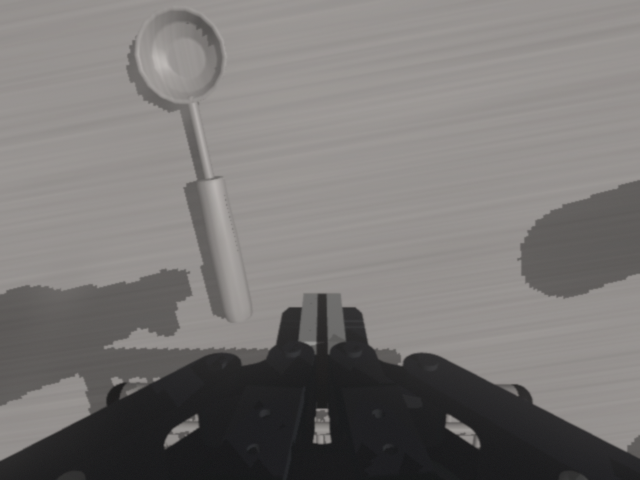

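```bash
python3 - <<'E'
from h import *
im=cv2.imread('pics/side1.png');cv2.imwrite('pics/side1c.png',cv2.resize(im[150:330,230:470],None,fx=3.3,fy=3.3,interpolation=cv2.INTER_CUBIC))
E
```

```text
(no output)
```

View pics/side1c.png

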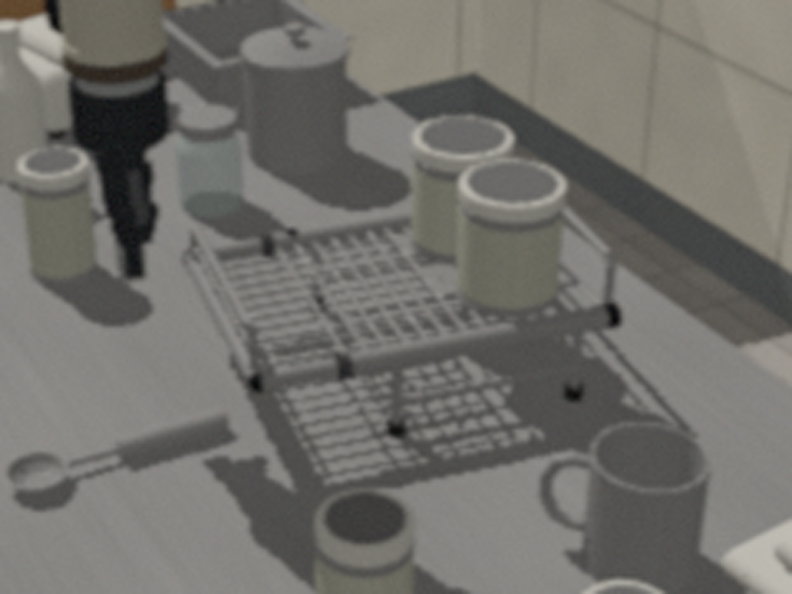

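```bash
python3 - <<'E'
from h import *
c=manip.calibration('side');c['rotation']=R.from_rotvec(c['rotation']).as_matrix();c['origin']=np.array(c['origin'])
w=lambda u,v,h:ray(c,230+u/3.3,150+v/3.3,h)
for u,v,h in((132,275,.086),(195,238,.115),(250,330,.115),(258,382,.078),(345,365,.08)): p=w(u,v,h);print(p.round(3),rk(p).round(3))
s=manip.sense();print(s['tcp_pos'],s['wrist_force'],s['joint_pos'])
c=manip.calibration('wrist');print(np.round(c['tool_from_camera'],3))
E
```

```text
[0.474 0.093 0.086] [-0.128  0.069  0.086]
[0.528 0.078 0.115] [-0.072  0.063  0.115]
[ 0.504 -0.078  0.115] [-0.07  -0.095  0.115]
[ 0.501 -0.096  0.078] [-0.07  -0.113  0.078]
[ 0.57  -0.111  0.08 ] [ 0.001 -0.116  0.08 ]
[0.44925651 0.02755418 0.08635529] [-0.50560605 -0.26872094 -0.14098679] [-0.04328369  0.2687006  -0.08789853  2.13661719  0.0346732   0.7372386
  1.25018226]
[[-0.     0.96   0.28   0.072]
 [ 1.     0.    -0.     0.   ]
 [-0.     0.28  -0.96  -0.182]
 [ 0.     0.     0.     1.   ]]
```

```bash
python3 - <<'E'
from h import *
s0=manip.sense()
im,d,c=snap('wrist');P=cloud(d,c)
print('counter',np.median(P[100:250,300:500],(0,1)),'spoon end',P[318,238],rk(P[318,238]))
print('tip',P[296:312,308],d[296:312,308]); print(c['fx'],c['cx'],c['cy'])
im,d,c=snap('side');P=cloud(d,c);u,v=270,233
k=(P[...,2]>.05)&(abs(P[...,0]-.45)<.04)&(abs(P[...,1]-.03)<.06)
print(k.sum(),P[k][:,2].min(),P[k][P[k][:,2]<P[k][:,2].min()+.02].mean(0))
print(s0['tcp_pos'],manip.sense()['t'])
E
```

```text
counter [ 4.21755748e-01  8.23924419e-02 -2.47507439e-05] spoon end [ 0.49333873 -0.03423103  0.01993852] [-0.08747736 -0.05333719  0.01993852]
tip [[0.4369839  0.02527346 0.1329054 ]
 [0.43702338 0.02529012 0.13366999]
 [0.43727586 0.02525349 0.13393838]
 [0.43733582 0.02526464 0.13464281]
 [0.43722634 0.02531759 0.13572296]
 [0.43726224 0.02533415 0.13646413]
 [0.43706703 0.02540761 0.13771371]
 [0.43680843 0.02549626 0.1390899 ]
 [0.43729489 0.02540089 0.13880622]
 [0.43718537 0.02545223 0.13983439]
 [0.43743696 0.02541456 0.14006398]
 [0.43699905 0.02554585 0.14178618]
 [0.43676183 0.02562743 0.14305659]
 [0.4366487  0.02567825 0.14404722]
 [0.43738642 0.02552119 0.14321601]
 [0.43739101 0.02554302 0.14394705]] [0.14729524 0.14657155 0.14638554 0.1457255  0.14465602 0.14395382
 0.14269702 0.14130047 0.14171183 0.1406923  0.14054333 0.13876306
 0.13747427 0.1364898  0.13749908 0.1367977 ]
423.83924933217656 321.6656868653577 239.47709747771614
4312 0.12448441511737196 [0.44738328 0.01942621 0.13553966]
[0.44925651 0.02755418 0.08635529] 4.0167
```

>>> arm_command(rows=[{"x":0,"y":0,"z":-0.03,"spin":0},{"x":-0.035,"y":0,"z":-0.03,"spin":0},{"x":-0.07,"y":0,"z":-0.03,"spin":0},{"x":-0.1,"y":0,"z":-0.03,"spin":0},{"x":-0.1,"y":0,"z":-0.03,"spin":0},{"x":-0.1,"y":0,"z":0,"spin":0},{"x":-0.1,"y":0,"z":0.02,"spin":0},{"x":-0.1,"y":0,"z":0.03,"spin":0},{"x":-0.1,"y":0,"z":0.04,"spin":0},{"x":-0.1,"y":0,"z":0.04,"spin":0}])

```text
t: 4.85
tcp_pos: [0.546, 0.011, 0.0445]
ee_rot: [-0.261, -3.127, 0.001]
wrist_force: [-0.1, -0.4, -0.1]
opening: -0.001
grip_force: 0.0
```

>>> arm_command(rows=[{"x":0.006,"y":0,"z":0,"spin":0},{"x":0.012,"y":0,"z":0,"spin":0},{"x":0.018,"y":0,"z":0,"spin":0},{"x":0.024,"y":0,"z":0,"spin":0},{"x":0.03,"y":0,"z":0,"spin":0}])

```text
t: 5.27
tcp_pos: [0.521, 0.0158, 0.048]
ee_rot: [0.262, 3.123, 0.001]
wrist_force: [6.9, -1.1, -4.7]
opening: -0.001
grip_force: 3.5
```

>>> arm_command(rows=[{"x":0.007,"y":0,"z":0,"spin":0},{"x":0.014,"y":0,"z":0,"spin":0},{"x":0.021,"y":0,"z":0,"spin":0},{"x":0.028,"y":0,"z":0,"spin":0},{"x":0.035,"y":0,"z":0,"spin":0},{"x":0.042,"y":0,"z":0,"spin":0},{"x":0.049,"y":0,"z":0,"spin":0},{"x":0.056,"y":0,"z":0,"spin":0},{"x":0.063,"y":0,"z":0,"spin":0},{"x":0.068,"y":0,"z":0,"spin":0}])

```text
t: 6.1
tcp_pos: [0.4539, 0.0274, 0.048]
ee_rot: [0.261, 3.123, 0.002]
wrist_force: [6.1, -0.9, -4.9]
opening: 0.003
grip_force: 3.5
```

>>> arm_command(rows=[{"x":0.003,"y":0,"z":0,"spin":0},{"x":0.006,"y":0,"z":0,"spin":0},{"x":0.009,"y":0,"z":0,"spin":0}])

```text
t: 6.35
tcp_pos: [0.4454, 0.0289, 0.048]
ee_rot: [0.261, 3.123, 0.002]
wrist_force: [6.4, -0.9, -5.4]
opening: -0.001
grip_force: 3.3
```

>>> arm_command(rows=[{"x":0.002,"y":0,"z":0,"spin":0},{"x":0.004,"y":0,"z":0,"spin":0},{"x":0.006,"y":0,"z":0,"spin":0},{"x":0.006,"y":0,"z":0,"spin":0}])

```text
t: 6.68
tcp_pos: [0.4384, 0.03, 0.0479]
ee_rot: [0.261, 3.125, 0.001]
wrist_force: [5.2, -0.3, 1.7]
opening: 0.001
grip_force: 2.3
```

>>> arm_command(rows=[{"x":0.002,"y":0,"z":0,"spin":0},{"x":0.004,"y":0,"z":0,"spin":0},{"x":0.005,"y":0,"z":0,"spin":0}])

```text
t: 6.93
tcp_pos: [0.4386, 0.0301, 0.0483]
ee_rot: [0.262, 3.117, 0.003]
wrist_force: [18.3, -4.5, -14.0]
opening: -0.001
grip_force: 9.4
```

>>> arm_command(rows=[{"x":-0.01,"y":0,"z":0,"spin":0},{"x":-0.02,"y":0,"z":0,"spin":0},{"x":-0.02,"y":0,"z":-0.04,"spin":0},{"x":-0.02,"y":0,"z":-0.08,"spin":0},{"x":-0.02,"y":0,"z":-0.12,"spin":0},{"x":-0.02,"y":0,"z":-0.16,"spin":0},{"x":-0.02,"y":0,"z":-0.2,"spin":0},{"x":-0.06,"y":0,"z":-0.22,"spin":0},{"x":-0.1,"y":0,"z":-0.22,"spin":0},{"x":-0.1,"y":0,"z":-0.22,"spin":0}])

```text
t: 7.77
tcp_pos: [0.5357, 0.0124, 0.2672]
ee_rot: [0.264, 3.126, -0.0]
wrist_force: [-0.0, -0.2, -0.4]
opening: -0.003
grip_force: 0.0
```

```bash
python3 - <<'E'
from h import *
im,d,c=snap('wrist');save('w2',im);Q=rk(cloud(d,c));a,b,z=Q[...,0],Q[...,1],Q[...,2]
k=(d>0)&(z>.108)&(z<.125)&(abs(b)<.09)&(a<-.03)
print('rail',k.sum(),np.median(a[k]),a[k].std(),np.percentile(b[k],[1,99]))
k=(abs(a-.022)<.009)&(abs(b-.105)<.009)&(z>.07);print('btn',z[k].max(),np.percentile(z[k],50))
k=(abs(a-.06)<.009)&(abs(b-.105)<.009)&(z>.07);print('tube ref',z[k].max())
p=np.array([.022*X+.105*Y+O]).ravel();pc=c['rotation'].T@(np.append(p,.085)-c['origin'])
u,v=int(c['cx']+c['fx']*pc[0]/-pc[2]),int(c['cy']-c['fy']*pc[1]/-pc[2]);print(u,v)
cv2.imwrite('pics/w2c.png',cv2.resize(im[:,:,::-1][v-40:v+40,u-50:u+50],None,fx=6,fy=6))
s=manip.sense();print(s['tcp_pos'],s['ee_rot'])
E
```

```text
rail 2941 -0.16748490605189992 0.0022609078252118363 [-0.08734915  0.08787106]
btn 0.09192904829436288 0.08458629282567565
tube ref 0.08661773605075934
435 280
[0.5319354  0.01307258 0.26576822] [-2.64046505e-01 -3.12962272e+00  2.82247632e-04]
```

View pics/w2c.png

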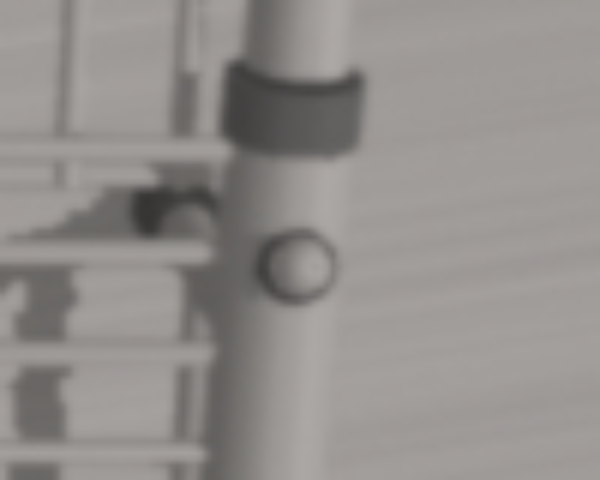

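>>> arm_command(rows=[{"x":0.106,"y":0.251,"z":0,"spin":0},{"x":0.106,"y":0.251,"z":0,"spin":0},{"x":0.106,"y":0.251,"z":0,"spin":0},{"x":0.106,"y":0.251,"z":0,"spin":0},{"x":0.106,"y":0.251,"z":0,"spin":0},{"x":0.106,"y":0.251,"z":0,"spin":0},{"x":0.106,"y":0.251,"z":0,"spin":0},{"x":0.106,"y":0.251,"z":0,"spin":0},{"x":0.106,"y":0.251,"z":0,"spin":0}], gripper=100, squeeze=20)

```text
t: 8.57
tcp_pos: [0.4643, 0.2802, 0.2655]
ee_rot: [-0.254, -3.129, 0.003]
wrist_force: [1.3, -0.6, -0.1]
opening: 1.001
grip_force: 0.0
```

```bash
cat >> h.py <<'E'
def tins(n,near,zlo=.108,zhi=.128,rad=.05,ztop=.118):
    s=manip.sense();im,d,c=snap(n);P=cloud(d,c)
    k=(d>0)&(P[...,2]>zlo)&(P[...,2]<zhi)&(np.hypot(P[...,0]-near[0],P[...,1]-near[1])<rad)
    p=P[k][:,:2].astype(np.float32)
    (x,y),r=cv2.minEnclosingCircle(p) if len(p) else ((0,0),0)
    A=np.c_[2*p,np.ones(len(p))]
    print(n,len(p),'circle',round(x,4),round(y,4),round(r,4),'mean',p.mean(0).round(4),'rack',rk(np.array([x,y,0])).round(3))
    t=np.array(s['tcp_pos']);M=R.from_rotvec(s['ee_rot']).as_matrix()
    print('tcp',t.round(4),'toolshift',(M.T@(np.array([x,y,t[2]])-t)).round(4),'F',np.round(s['wrist_force'],2))
    return im
E
python3 - <<'E'
from h import *
im=tins('wrist',(.4693,.2783));save('w3',im);tins('top',(.4693,.2783));tins('top',(.4638,-.323))
E
```

```text
wrist 5115 circle 0.4716 0.2813 0.033 mean [0.47   0.2815] rack [-0.161  0.254  0.   ]
tcp [0.4643 0.2802 0.2655] toolshift [-0.007   0.0023 -0.    ] F [ 1.31 -0.65 -0.09]
top 344 circle 0.4715 0.278 0.0326 mean [0.4786 0.2752] rack [-0.161  0.251  0.   ]
tcp [0.4655 0.2783 0.2655] toolshift [-0.006   0.0006 -0.    ] F [-0.61 -0.43 -0.29]
top 532 circle 0.4638 -0.3244 0.0335 mean [ 0.4641 -0.3237] rack [-0.069 -0.344  0.   ]
tcp [0.4663 0.2774 0.2656] toolshift [-0.0979 -0.5938  0.0012] F [-0.02 -0.71  0.16]
```

>>> arm_command(rows=[{"x":-0.0045,"y":0.003,"z":0.02,"spin":0},{"x":-0.0045,"y":0.003,"z":0.06,"spin":0},{"x":-0.0045,"y":0.003,"z":0.1,"spin":0},{"x":-0.0045,"y":0.003,"z":0.135,"spin":0},{"x":-0.0045,"y":0.003,"z":0.165,"spin":0},{"x":-0.0045,"y":0.003,"z":0.19,"spin":0},{"x":-0.0045,"y":0.003,"z":0.215,"spin":0},{"x":-0.0045,"y":0.003,"z":0.235,"spin":0},{"x":-0.0045,"y":0.003,"z":0.245,"spin":0},{"x":-0.0045,"y":0.003,"z":0.245,"spin":0}])

```text
t: 9.55
tcp_pos: [0.4705, 0.2785, 0.019]
ee_rot: [-0.265, -3.127, 0.005]
wrist_force: [-0.3, -0.4, 0.6]
opening: 0.998
grip_force: 0.0
```

>>> arm_command(rows=[{"x":0,"y":0,"z":0,"spin":0},{"x":0,"y":0,"z":0,"spin":0},{"x":0,"y":0,"z":0,"spin":0},{"x":0,"y":0,"z":0,"spin":0},{"x":0,"y":0,"z":0,"spin":0},{"x":0,"y":0,"z":0,"spin":0}], gripper=40, squeeze=40)

```text
t: 10.05
tcp_pos: [0.4732, 0.2816, 0.0227]
ee_rot: [0.262, 3.128, 0.002]
wrist_force: [-0.4, -2.6, 6.3]
opening: 0.765
grip_force: 42.6
```

>>> arm_command(rows=[{"x":0,"y":0,"z":-0.01,"spin":0},{"x":0,"y":0,"z":-0.025,"spin":0},{"x":0,"y":0,"z":-0.04,"spin":0},{"x":0,"y":0,"z":-0.05,"spin":0},{"x":0,"y":0,"z":-0.05,"spin":0},{"x":0,"y":0,"z":-0.05,"spin":0},{"x":0,"y":0,"z":-0.05,"spin":0}])

```text
t: 10.63
tcp_pos: [0.4714, 0.281, 0.0709]
ee_rot: [-0.262, -3.13, 0.001]
wrist_force: [-0.6, 0.7, -1.2]
opening: 0.763
grip_force: 42.4
```

```bash
python3 - <<'E'
from h import *
for i in range(2): s=manip.sense();print(s['wrist_force'],s['tcp_pos'],s['opening']);manip.snapshot('side')
im,d,c=snap('side');save('s3',im);P=cloud(d,c)
k=(abs(P[...,0]-.471)<.05)&(abs(P[...,1]-.28)<.06)&(P[...,2]>.01);print(P[k][:,2].min())
E
```

```text
[-0.58537498  0.66555799 -1.183977  ] [0.47142407 0.28102959 0.07085423] 0.7632359151669743
[ 0.8295957  -0.18205727 -1.33413316] [0.47123846 0.28086614 0.07051676] 0.7609030860673003
0.04582696001183795
```

>>> arm_command(rows=[{"x":0,"y":0,"z":-0.03,"spin":0},{"x":0,"y":0,"z":-0.06,"spin":0},{"x":-0.005,"y":-0.02,"z":-0.09,"spin":0},{"x":-0.015,"y":-0.05,"z":-0.1,"spin":0},{"x":-0.025,"y":-0.08,"z":-0.1,"spin":0},{"x":-0.035,"y":-0.11,"z":-0.1,"spin":0},{"x":-0.045,"y":-0.14,"z":-0.1,"spin":0},{"x":-0.055,"y":-0.17,"z":-0.1,"spin":0},{"x":-0.065,"y":-0.2,"z":-0.1,"spin":0},{"x":-0.072,"y":-0.225,"z":-0.1,"spin":0}])

```text
t: 11.62
tcp_pos: [0.5054, 0.0447, 0.1707]
ee_rot: [-0.264, -3.13, 0.001]
wrist_force: [-0.2, -0.1, -0.9]
opening: 0.764
grip_force: 42.4
```

>>> arm_command(rows=[{"x":-0.004,"y":-0.018,"z":0,"spin":0},{"x":-0.006,"y":-0.029,"z":0.0,"spin":0},{"x":-0.006,"y":-0.029,"z":0.0,"spin":0},{"x":-0.006,"y":-0.029,"z":0.015,"spin":0},{"x":-0.006,"y":-0.029,"z":0.03,"spin":0},{"x":-0.006,"y":-0.029,"z":0.045,"spin":0},{"x":-0.006,"y":-0.029,"z":0.055,"spin":0},{"x":-0.006,"y":-0.029,"z":0.062,"spin":0},{"x":-0.006,"y":-0.029,"z":0.066,"spin":0},{"x":-0.006,"y":-0.029,"z":0.066,"spin":0}])

```text
t: 12.45
tcp_pos: [0.5062, 0.0186, 0.1046]
ee_rot: [-0.26, -3.129, -0.0]
wrist_force: [-0.8, -0.9, -1.2]
opening: 0.761
grip_force: 42.4
```

>>> arm_command(rows=[{"x":0,"y":0,"z":0.003,"spin":0},{"x":0,"y":0,"z":0.006,"spin":0},{"x":0,"y":0,"z":0.009,"spin":0},{"x":0,"y":0,"z":0.0105,"spin":0},{"x":0,"y":0,"z":0.012,"spin":0},{"x":0,"y":0,"z":0.012,"spin":0}])

```text
t: 12.95
tcp_pos: [0.5065, 0.0178, 0.0931]
ee_rot: [-0.262, -3.13, 0.0]
wrist_force: [-0.1, 0.2, -0.9]
opening: 0.763
grip_force: 42.4
```

>>> arm_command(rows=[{"x":0,"y":0,"z":0.001,"spin":0},{"x":0,"y":0,"z":0.002,"spin":0},{"x":0,"y":0,"z":0.002,"spin":0}])

```text
t: 13.2
tcp_pos: [0.5078, 0.0176, 0.0927]
ee_rot: [0.262, 3.129, -0.0]
wrist_force: [-2.4, -1.2, 8.5]
opening: 0.768
grip_force: 43.2
```

>>> arm_command(rows=[{"x":0,"y":0,"z":-0.001,"spin":0},{"x":0,"y":0,"z":-0.001,"spin":0}])

```text
t: 13.37
tcp_pos: [0.5071, 0.0178, 0.0928]
ee_rot: [0.262, 3.13, 0.0]
wrist_force: [0.3, -1.2, 5.1]
opening: 0.769
grip_force: 42.5
```

>>> arm_command(rows=[{"x":0,"y":0,"z":0,"spin":0},{"x":0,"y":0,"z":0,"spin":0},{"x":0,"y":0,"z":0,"spin":0},{"x":0,"y":0,"z":0,"spin":0}], gripper=100)

```text
t: 13.7
tcp_pos: [0.5066, 0.0179, 0.0922]
ee_rot: [-0.262, -3.13, -0.0]
wrist_force: [0.0, 0.8, -0.4]
opening: 0.999
grip_force: 0.0
```

>>> arm_command(rows=[{"x":0,"y":0,"z":-0.02,"spin":0},{"x":0,"y":0,"z":-0.06,"spin":0},{"x":0,"y":0,"z":-0.1,"spin":0},{"x":0,"y":0,"z":-0.14,"spin":0},{"x":0,"y":0,"z":-0.175,"spin":0},{"x":0,"y":-0.04,"z":-0.175,"spin":0},{"x":0,"y":-0.08,"z":-0.175,"spin":0},{"x":0,"y":-0.12,"z":-0.175,"spin":0},{"x":0,"y":-0.16,"z":-0.175,"spin":0},{"x":0,"y":-0.2,"z":-0.175,"spin":0}])

```text
t: 14.53
tcp_pos: [0.4728, -0.181, 0.2675]
ee_rot: [0.261, 3.13, -0.0]
wrist_force: [0.7, 0.0, 1.4]
opening: 0.995
grip_force: 0.0
```

>>> arm_command(rows=[{"x":-0.015,"y":-0.04,"z":0,"spin":0},{"x":-0.015,"y":-0.08,"z":0,"spin":0},{"x":-0.015,"y":-0.12,"z":0,"spin":0},{"x":-0.015,"y":-0.14,"z":0,"spin":0},{"x":-0.015,"y":-0.14,"z":0,"spin":0},{"x":-0.015,"y":-0.14,"z":0,"spin":0}])

```text
t: 15.03
tcp_pos: [0.4641, -0.3212, 0.2668]
ee_rot: [-0.267, -3.129, -0.0]
wrist_force: [-0.4, 0.4, 0.2]
opening: 0.999
grip_force: 0.0
```

```bash
python3 - <<'E'
from h import *
im=tins('wrist',(.464,-.324));tins('top',(.464,-.324));im=tins('top',(.5065,.0176),.17,.2);save('t4',im)
E
```

```text
wrist 5115 circle 0.4664 -0.323 0.033 mean [ 0.4649 -0.3228] rack [-0.066 -0.343  0.   ]
tcp [ 0.4641 -0.3212  0.2668] toolshift [-0.0025 -0.0013 -0.    ] F [-0.38  0.41  0.24]
top 307 circle 0.4634 -0.324 0.0335 mean [ 0.4654 -0.3175] rack [-0.069 -0.344  0.   ]
tcp [ 0.465  -0.3194  0.2668] toolshift [ 0.0008 -0.0048 -0.    ] F [ 0.02 -0.16  0.37]
top 580 circle 0.5033 0.0163 0.0328 mean [0.5034 0.0163] rack [-0.086 -0.002  0.   ]
tcp [ 0.4654 -0.3184  0.2669] toolshift [0.0178 0.3364 0.0004] F [-0.27  0.14 -0.17]
```

>>> arm_command(rows=[{"x":-0.001,"y":-0.0045,"z":0.02,"spin":0},{"x":-0.001,"y":-0.0045,"z":0.06,"spin":0},{"x":-0.001,"y":-0.0045,"z":0.1,"spin":0},{"x":-0.001,"y":-0.0045,"z":0.135,"spin":0},{"x":-0.001,"y":-0.0045,"z":0.165,"spin":0},{"x":-0.001,"y":-0.0045,"z":0.19,"spin":0},{"x":-0.001,"y":-0.0045,"z":0.215,"spin":0},{"x":-0.001,"y":-0.0045,"z":0.235,"spin":0},{"x":-0.001,"y":-0.0045,"z":0.246,"spin":0},{"x":-0.001,"y":-0.0045,"z":0.246,"spin":0}])

```text
t: 16.02
tcp_pos: [0.4641, -0.3218, 0.0189]
ee_rot: [-0.258, -3.127, -0.004]
wrist_force: [-0.7, 0.7, 0.8]
opening: 0.996
grip_force: 0.0
```

>>> arm_command(rows=[{"x":0,"y":0,"z":0,"spin":0},{"x":0,"y":0,"z":0,"spin":0},{"x":0,"y":0,"z":0,"spin":0},{"x":0,"y":0,"z":0,"spin":0},{"x":0,"y":0,"z":0,"spin":0},{"x":0,"y":0,"z":0,"spin":0}], gripper=40, squeeze=60)

```text
t: 16.52
tcp_pos: [0.4667, -0.3245, 0.0229]
ee_rot: [0.261, 3.128, -0.001]
wrist_force: [-0.3, 3.8, 7.4]
opening: 0.764
grip_force: 64.3
```

>>> arm_command(rows=[{"x":0,"y":0,"z":-0.01,"spin":0},{"x":0,"y":0,"z":-0.025,"spin":0},{"x":0,"y":0,"z":-0.04,"spin":0},{"x":0,"y":0,"z":-0.05,"spin":0},{"x":0,"y":0,"z":-0.05,"spin":0},{"x":0,"y":0,"z":-0.05,"spin":0},{"x":0,"y":0,"z":-0.05,"spin":0}])

```text
t: 17.1
tcp_pos: [0.4646, -0.3242, 0.0707]
ee_rot: [-0.262, -3.13, -0.001]
wrist_force: [-1.4, -0.1, -4.6]
opening: 0.76
grip_force: 64.2
```

>>> arm_command(rows=[{"x":0,"y":0,"z":-0.03,"spin":0},{"x":0,"y":0,"z":-0.06,"spin":0},{"x":-0.012,"y":0.015,"z":-0.085,"spin":0},{"x":-0.03,"y":0.04,"z":-0.1,"spin":0},{"x":-0.05,"y":0.07,"z":-0.1,"spin":0},{"x":-0.07,"y":0.1,"z":-0.1,"spin":0},{"x":-0.09,"y":0.13,"z":-0.1,"spin":0},{"x":-0.105,"y":0.16,"z":-0.1,"spin":0},{"x":-0.115,"y":0.19,"z":-0.1,"spin":0},{"x":-0.12,"y":0.22,"z":-0.1,"spin":0}])

```text
t: 17.93
tcp_pos: [0.6207, -0.1258, 0.1695]
ee_rot: [-0.261, -3.129, -0.0]
wrist_force: [0.8, 1.1, -4.2]
opening: 0.759
grip_force: 65.4
```

>>> arm_command(rows=[{"x":0,"y":0.03,"z":0,"spin":0},{"x":0,"y":0.06,"z":0,"spin":0},{"x":0,"y":0.09,"z":0,"spin":0},{"x":0,"y":0.11,"z":0,"spin":0},{"x":0,"y":0.124,"z":0,"spin":0},{"x":0,"y":0.124,"z":0,"spin":0},{"x":0,"y":0.124,"z":0.015,"spin":0},{"x":0,"y":0.124,"z":0.03,"spin":0},{"x":0,"y":0.124,"z":0.045,"spin":0},{"x":0,"y":0.124,"z":0.045,"spin":0}])

```text
t: 18.77
tcp_pos: [0.6372, -0.0075, 0.122]
ee_rot: [-0.264, -3.123, 0.003]
wrist_force: [-1.2, -0.1, -5.2]
opening: 0.76
grip_force: 65.4
```

```bash
python3 - <<'E'
from h import *
s=manip.sense();print(rk(np.array(s['tcp_pos'])),s['wrist_force'],s['opening'])
E
```

```text
[ 0.05004457 -0.0032411   0.1220153 ] [-1.20723888 -0.0987601  -5.20690003] 0.759985105178295
```

>>> arm_command(rows=[{"x":0,"y":0,"z":0.004,"spin":0},{"x":0,"y":0,"z":0.008,"spin":0},{"x":0,"y":0,"z":0.012,"spin":0},{"x":0,"y":0,"z":0.015,"spin":0},{"x":0,"y":0,"z":0.017,"spin":0},{"x":0,"y":0,"z":0.018,"spin":0},{"x":0,"y":0,"z":0.018,"spin":0},{"x":0,"y":0,"z":0.018,"spin":0}])

```text
t: 19.43
tcp_pos: [0.6408, -0.0051, 0.1085]
ee_rot: [0.261, 3.13, 0.0]
wrist_force: [0.2, 0.2, -4.7]
opening: 0.759
grip_force: 65.3
```

>>> arm_command(rows=[{"x":0,"y":0,"z":0.002,"spin":0},{"x":0,"y":0,"z":0.004,"spin":0},{"x":0,"y":0,"z":0.0055,"spin":0},{"x":0,"y":0,"z":0.0065,"spin":0},{"x":0,"y":0,"z":0.0075,"spin":0},{"x":0,"y":0,"z":0.0075,"spin":0}])

```text
t: 19.93
tcp_pos: [0.6406, -0.0052, 0.1011]
ee_rot: [-0.262, -3.131, -0.0]
wrist_force: [-1.0, 0.9, -1.3]
opening: 0.761
grip_force: 66.0
```

Nearly fully unloaded; half a millimetre more, then release.

>>> arm_command(rows=[{"x":0,"y":0,"z":0.0005,"spin":0},{"x":0,"y":0,"z":0.0005,"spin":0}])

```text
t: 20.1
tcp_pos: [0.6407, -0.0052, 0.101]
ee_rot: [0.262, 3.131, 0.0]
wrist_force: [-4.0, -0.1, 3.7]
opening: 0.761
grip_force: 66.0
```

>>> arm_command(rows=[{"x":0,"y":0,"z":0,"spin":0},{"x":0,"y":0,"z":0,"spin":0},{"x":0,"y":0,"z":0,"spin":0},{"x":0,"y":0,"z":0,"spin":0}], gripper=100)

```text
t: 20.43
tcp_pos: [0.6412, -0.0052, 0.1005]
ee_rot: [0.262, 3.13, 0.0]
wrist_force: [0.2, -0.9, 0.2]
opening: 0.998
grip_force: 0.0
```

>>> arm_command(rows=[{"x":0,"y":0,"z":-0.02,"spin":0},{"x":0,"y":0,"z":-0.06,"spin":0},{"x":0,"y":0,"z":-0.1,"spin":0},{"x":0,"y":0,"z":-0.14,"spin":0},{"x":0,"y":0,"z":-0.175,"spin":0},{"x":0,"y":-0.04,"z":-0.2,"spin":0},{"x":0,"y":-0.08,"z":-0.2,"spin":0},{"x":0,"y":-0.12,"z":-0.2,"spin":0},{"x":0,"y":-0.16,"z":-0.2,"spin":0},{"x":0,"y":-0.2,"z":-0.2,"spin":0}])

```text
t: 21.27
tcp_pos: [0.6071, -0.2047, 0.3009]
ee_rot: [0.262, 3.129, -0.001]
wrist_force: [0.5, 0.8, -0.1]
opening: 0.996
grip_force: 0.0
```

```bash
python3 - <<'E'
from h import *
tins('top',(.504,.016),.17,.2);im=tins('top',(.64,-.005),.185,.21);save('t5',im)
im2,d,c=snap('side');save('s5',im2)
cv2.imwrite('pics/fin.png',np.hstack([cv2.resize(im[130:290,270:430],(400,400)),cv2.resize(im2[130:330,250:450],(400,400))])[...,::-1])
E
```

```text
top 579 circle 0.5033 0.0162 0.0328 mean [0.5033 0.0163] rack [-0.086 -0.002  0.   ]
tcp [ 0.6071 -0.2047  0.3009] toolshift [ 0.1391  0.2005 -0.0003] F [ 0.46  0.85 -0.14]
top 575 circle 0.6384 -0.0062 0.033 mean [ 0.6379 -0.0062] rack [ 0.051 -0.002  0.   ]
tcp [ 0.6036 -0.217   0.3007] toolshift [ 0.0033  0.2136 -0.0017] F [-2.03 -7.85  0.79]
```

View pics/fin.png

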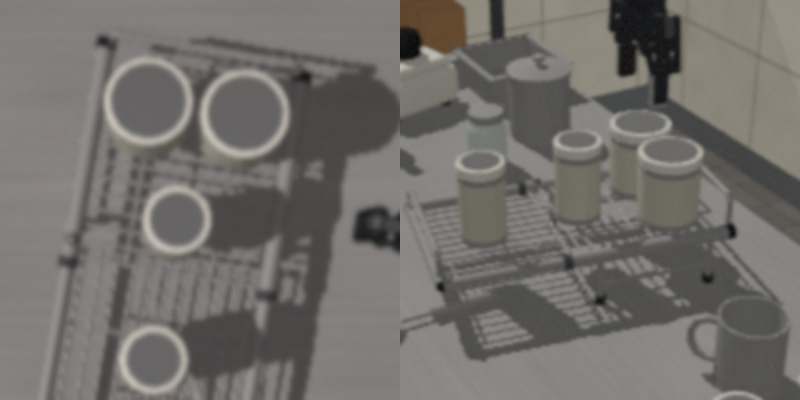

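Both tins stand upright: the full one at rack (51, -2) mm and the light one at (-86, -2) mm. The stock tins look undisturbed and the gripper is clear.

```bash
python3 -c "
from h import *
print(manip.sense()['wrist_force']);print(manip.job_done())"
```

```text
[0.69558854 0.15730387 0.69085286]
the job is handed in; nothing more can be done
None
```

I handed the job in at about 21 s of the 72 s limit: the extension is locked out, the full tin (about 0.47 kg) stands on the fixed shelf, and the nearly empty one (about 0.12 kg) stands on the extension; the hand-in call returned no verdict.

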